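Zero the contour gauge and clamp it

ROBOT

A 6-joint arm with a two-finger parallel gripper is mounted at the origin on a cart in front of the work surface, level with it; the furniture and walls round the work are solid. World frame = base frame: x ahead of the robot, y to its left, z up, the work surface at z = 0. Lengths are in mm, angles in rad, forces in N, time in s.
With the tool pointing down it reaches from about 275 to 750 mm from the base axis. Payload 10.2 kg.
Tool frame: the origin (TCP) lies at the very end of the fingers, on their centre line; the grasp point (between the pads) lies 19 mm behind it; z points along the fingers, y is the line along which they close (so a half turn about z gives the same grasp; the last joint's range is limited). The gripper opens to 85 mm and grips with 20 to 120 N. Pads are 22 mm wide; open, the fingers measure 114 mm over their backs; the gripper's body (76 mm by 85 mm) begins 54 mm behind the grasp point. The pads swing forward as they close: fully open they stand 13 mm farther back than shut.
Start: joints at [-1.425, 0.313, 1.498, -0, 1.331, -0.223], TCP at [189.248, -489.71, 231.294] pointing down, gripper open.
Joint ranges: [-2.94, 2.94], [-0.97, 2.17], [0.19, 2.56], [-1.23, 4.37], [0.02, 3.11], [-2.88, 2.88]. Speed limits (rad/s): [2.39, 2.39, 3.01, 3.14, 3.14, 3.14].

INTERFACE

Orientations are given as a unit quaternion [w, x, y, z].
In Python, from rig import ctrl, vision gives the robot as it stands. The module is installed in compiled form; this text tells all that it offers.
- The arm moves only by the tool play_rows, never from a script. Its arguments are lists of equal length, an entry for each row: "translation": the shift along the tool's x, y, z in m, a list of three; "rotation": the turn, a rotation vector about the tool's x, y, z in rad, a list of three; "gripper": the gripper's target within -1 to 1 (shut at 1, half-way at 0, fully open at -1). A call has 1 to 10 rows; each row is the pose to reach, as a shift and turn from the pose commanded when the call began, along the tool's axes at that moment; what a row does not reach only later rows make up. A row lasts 1/8 s, in which the tool goes at most 62.5 mm and 10.7 degrees, less where a joint would pass 70% of its speed; a pose out of reach is approached as far as the arm can. A call with a gripper value outside its range is refused whole. The fingers move at their own pace and stop on an object; "force" is the grip in N (left out, the last holds). Time passes only in rows, so rows that repeat a pose let the fingers close. It gives the time, the measured TCP pose, the force, the opening and the grip force at its end, in the units of the state.
- ctrl.sense(): the state, without advancing time (a new reading comes with each control period).
- vision.capture(name): name is "scene" or "side" or "wrist"; returns a dict with "pixels" (420x560x3 uint8, red, green, blue), "vfov" (degrees; the focal length in pixels is half the picture's height over the tangent of half this angle, whatever the lens; pixels are square), "cx", "cy" (the principal point, pixels), "k1" (the pictures are not rectified: a ray, as slopes to the right and down, at radius r is drawn at 1 + k1 r^2 times it, then the intrinsics apply), "rvec" (rotation vector, rad) and "tvec" (3), from world to camera coordinates, as OpenCV has them; the wrist camera has in their place "mount" (4x4, takes a point from camera to tool coordinates, whose origin is the TCP and whose axes are the flange's). Camera axes: x right, y down, z forward; pixel columns grow to the right and rows downward; lengths in mm; the calibration is good to about 2 mm. A picture is of the moment at which its call begins: read the wrist's pose just before it. There is no depth.
- ctrl.finish_job(): hands the job in; it is judged then, once.
The state is a dict: "time_s": time; "joints": joint angles; "dq": joint speeds; "tau": joint torques, N m; "eef_pos": TCP position; "ee_rot": TCP orientation; "force": force on the tool from outside, world axes, zero at the start; "wrist_torque": the same for the moment, N m; "grip_width": opening from 0.0 (shut) to 1.0 (fully open); "grip_force": force on a finger pad.
Only numpy, scipy, OpenCV 4.12 (cv2) and the standard library are available. Lean on these libraries where they do the work, as an engineer would, in place of code of your own. Each camera call takes 0.05 s, during which the arm holds its last target. There are 200 camera calls.

TASK

The contour gauge on the bench still holds the shape of the last moulding: run a fingertip along its front edge, starting at the end away from the clamping lever and working toward the lever, and gently push the protruding pins in as you go until all of them are flush with that edge. Then swing the clamping lever with a fingertip until it is fully tight, lying along the top of the gauge. Leave the gauge lying where it is, without picking it up or shoving it along the bench, and do not disturb the pencil, the wood offcut and the wing nut lying near it.

Things in the scene. Friction and masses are not known exactly. Their poses are not given: they have to be found in the camera images.
- gauge: contour gauge lying flat and loose on the bench, 0.8 kg: two dark bars 190 mm long (its y), 34 mm wide (its x), 7 mm thick, one above the other on 2 mm rubber feet, 18 bright steel pins between. 27 mm high; origin at the underside's centre. Its front edge is the -x side, 17 mm from the origin, facing the robot; behind, pins stick out up to 66 mm. The clamping lever is at its +y end. Some 8 N sideways slides it
- lever_knob (a point): centre of the ball end of the clamping lever, 51 mm from its turning axis, 37 mm above the bench; the black lever is a round bar 10 mm thick, its ball 12 mm. The turning axis is vertical, 76 mm along the gauge's +y from the gauge's origin, in a hub 17 mm in diameter that reaches 41 mm above the bench
- clamp_lever (a joint): turn of the clamping lever in rad: 0 = tight, at its stop, lying above the gauge and pointing along its -y; positive = loosened, swung counter-clockwise seen from above; at 1.57 it would point along the gauge's +x, away from the front. It stays where left; about 1 N at the ball turns it
- pin_01 (a joint): how far this pin sticks out of the front edge, in m: 0 = flush, positive = out (to 0.03), negative = sunk in (to -0.008). Its middle is 55 mm along the gauge's -y from the gauge's origin, at the end away from the lever. It is 5.6 mm wide, 10 mm high (9.5 to 19.5 mm above the bench), round-ended, polished (slippery), slides along the gauge's x, stays where left; 0.2 N moves it
- pin_02 (a joint): the same for the pin 6.5 mm further along the gauge's +y than pin_01. A finger that stands in front and reaches from below the pins to above 20 mm, moved along the gauge's +x, pushes the pins in and is stopped by the bars' front edges just as they come flush
- pin_03 (a joint): the same for the pin 13 mm further along the gauge's +y than pin_01. A finger sliding along the row slips over steps of a few mm between neighbouring pins or ploughs them in if it stands askew; square against the side of a pin that is far out it would shove the whole gauge
- pin_04 (a joint): the same for the pin 19.5 mm further along the gauge's +y than pin_01
- pin_05 (a joint): the same for the pin 26 mm further along the gauge's +y than pin_01
- pin_06 (a joint): the same for the pin 32.5 mm further along the gauge's +y than pin_01
- pin_07 (a joint): the same for the pin 39 mm further along the gauge's +y than pin_01
- pin_08 (a joint): the same for the pin 45.5 mm further along the gauge's +y than pin_01
- pin_09 (a joint): the same for the pin 52 mm further along the gauge's +y than pin_01
- pin_10 (a joint): the same for the pin 58.5 mm further along the gauge's +y than pin_01
- pin_11 (a joint): the same for the pin 65 mm further along the gauge's +y than pin_01
- pin_12 (a joint): the same for the pin 71.5 mm further along the gauge's +y than pin_01
- pin_13 (a joint): the same for the pin 78 mm further along the gauge's +y than pin_01
- pin_14 (a joint): the same for the pin 84.5 mm further along the gauge's +y than pin_01
- pin_15 (a joint): the same for the pin 91 mm further along the gauge's +y than pin_01
- pin_16 (a joint): the same for the pin 97.5 mm further along the gauge's +y than pin_01
- pin_17 (a joint): the same for the pin 104 mm further along the gauge's +y than pin_01
- pin_18 (a joint): the same for the pin 110.5 mm further along the gauge's +y than pin_01, the last one, nearest the lever
- pencil: flat carpenter pencil 14x178x8 mm, loose, left of the gauge; bystander; origin at the centre of its underside, long side along its y
- block: offcut of wood 38x70x16 mm, loose, right of the gauge; bystander; origin at the centre of its underside, long side along its y
- wing_nut: wing nut 17x40x20 mm, loose, near the offcut; bystander; origin at the centre of its underside, wings along its y

How it is judged (in metres and radians):
On the way, in this order (a step that is already met when the one before it is completed fails the run):
1. the six pins at the end away from the lever are pushed in, flush or nearly so (value of joint each of pin_01, pin_02, pin_03, pin_04, pin_05, pin_06 below 0.005 m), for 0.1 s.
2. then the six pins in the middle too (all of step 1 and value of joint each of pin_07, pin_08, pin_09, pin_10, pin_11, pin_12 below 0.005 m), for 0.1 s.
3. then the six pins next to the lever too, and all pins are flush (value of joint pin_01 between -0.003 and 0.003 m and value of joint pin_02 between -0.003 and 0.003 m and value of joint pin_03 between -0.003 and 0.003 m and value of joint pin_04 between -0.003 and 0.003 m and value of joint pin_05 between -0.003 and 0.003 m and value of joint pin_06 between -0.003 and 0.003 m and value of joint pin_07 between -0.003 and 0.003 m and value of joint pin_08 between -0.003 and 0.003 m and value of joint pin_09 between -0.003 and 0.003 m and value of joint pin_10 between -0.003 and 0.003 m and value of joint pin_11 between -0.003 and 0.003 m and value of joint pin_12 between -0.003 and 0.003 m and value of joint pin_13 between -0.003 and 0.003 m and value of joint pin_14 between -0.003 and 0.003 m and value of joint pin_15 between -0.003 and 0.003 m and value of joint pin_16 between -0.003 and 0.003 m and value of joint pin_17 between -0.003 and 0.003 m and value of joint pin_18 between -0.003 and 0.003 m), for 0.1 s.
4. then the clamping lever is swung tight (all of step 3 and value of joint clamp_lever below 0.12 rad), for 0.1 s.
At the end, for the whole second after the job is handed in: all 18 pins are within 3 mm of flush with the front edge, the clamping lever is within 0.12 rad of tight, the gauge lies flat and still within 25 mm of where it was, and the pencil, the offcut and the wing nut are within 12 mm of where they were (all of step 4 and distance of gauge from where it was at the start of the episode below 0.025 m and height (world z) of gauge below 0.004 m and angle between gauge's own z axis and vertical below 0.05 rad and linear speed of gauge below 0.01 m/s and distance of each of pencil, block, wing_nut from where it was at the start of the episode below 0.012 m); the robot touches nothing.
It fails at once if the clamping lever is tightened while pins still stick out (value of joint clamp_lever below 0.12 rad and value of joint any of pin_01, pin_02, pin_03, pin_04, pin_05, pin_06, pin_07, pin_08, pin_09, pin_10, pin_11, pin_12, pin_13, pin_14, pin_15, pin_16, pin_17, pin_18 above 0.004 m).
It fails at once if the gauge is lifted or tipped (height (world z) of gauge above 0.008 m or angle between gauge's own z axis and vertical above 0.12 rad).
It fails at once if the gauge is shoved more than 25 mm along the bench (distance of gauge from where it was at the start of the episode above 0.025 m).
It fails at once if the fingers press on the gauge with more than 25 N (contact force between the fingers and gauge above 25 N).
It fails at once if a bystander is moved or lifted more than 12 mm (distance of any of pencil, block, wing_nut from where it was at the start of the episode above 0.012 m).
It also fails if it takes over 61 s, if anything falls off the work surface, if the arm or the gripper's body presses on something with over 40 N, if the wrist force passes 120 N, or if a joint passes its speed limit or range.

## Working session

There is one attempt and no reset: what is moved stays moved. The work goes in short steps, Python scripts to look and compute and a tool call to move; the robot and the scene stay as the last step left them, time stands still between calls to the robot, and variables do not carry over. Pictures are saved under pics/ and viewed, at most 10 in all, crops included, and the job is handed in when it is done.

Besides the shell and the picture viewer there is one more tool, called after "Request:" in YAML: its name, and indented under it one key for each argument. play_rows: Moves the arm, as the interface text tells. Its arguments: {"type":"object","properties":{"translation":{"type":"array"},"rotation":{"type":"array"},"gripper":{"type":"array"},"force":{"type":"number"}},"required":["translation","rotation","gripper"]}

```bash
mkdir -p pics
python3 - <<'E'
from rig import ctrl, vision
import cv2, numpy as np
s=ctrl.sense(); print({k:np.round(v,3).tolist() for k,v in s.items()})
for n in ("scene","side"):
    d=vision.capture(n); cv2.imwrite(f"pics/{n}0.png",d["pixels"][:,:,::-1]); 
    np.savez(f"{n}0.npz",**d)
    print(n,{k:np.round(v,4).tolist() for k,v in d.items() if k!="pixels"})
    R=cv2.Rodrigues(np.array(d["rvec"],float))[0]; print(-R.T@np.array(d["tvec"]).ravel())
E
```

```text
{'time_s': 0.0, 'joints': [-1.425, 0.313, 1.498, -0.0, 1.331, -0.223], 'dq': [0.001, 0.0, 0.0, 0.0, 0.0, -0.0], 'tau': [-0.0, -41.227, -25.974, -0.0, 0.004, 0.0], 'eef_pos': [189.19, -489.445, 230.733], 'ee_rot': [-0.001, 0.983, 0.183, 0.0], 'force': [-0.539, -0.235, 0.503], 'wrist_torque': [-0.013, -0.001, 0.033], 'grip_force': 0.0, 'grip_width': 0.999}
scene {'vfov': 46.4149, 'cx': 283.4195, 'cy': 210.794, 'k1': -0.1572, 'rvec': [0.7242, -2.3356, 1.4225], 'tvec': [395.3175, 140.2579, 728.8492]}
[ -6.4618118  704.16734632 459.64768301]
side {'vfov': 45.0146, 'cx': 281.3042, 'cy': 205.4345, 'k1': 0.0013, 'rvec': [0.1043, -2.7075, 1.5212], 'tvec': [450.9422, 60.3852, 1097.3348]}
[383.3301333  937.27091194 621.06364486]
```

View pics/scene0.png

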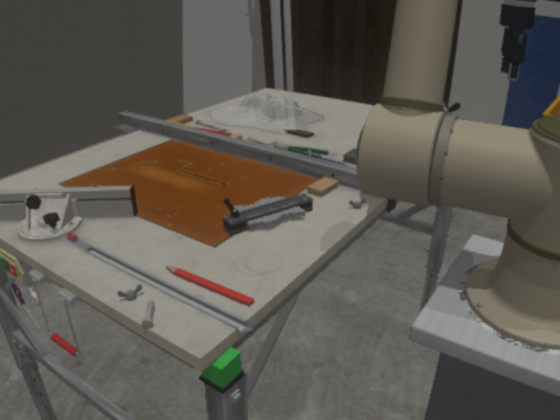

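View pics/side0.png

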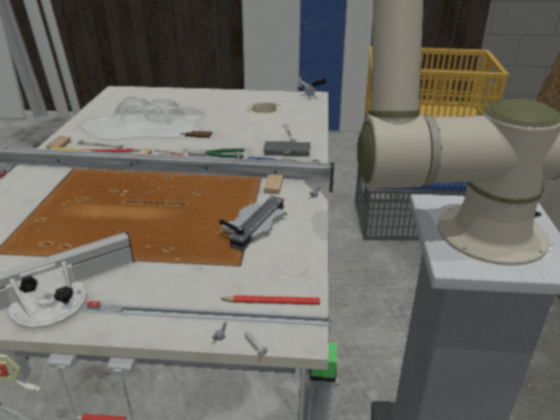

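The scene view shows the gauge at about (268,212) with the lever knob near (233,206), the pencil at (210,285), the offcut at (323,186) and the wing nut at (357,203). The side view has the gauge at (258,220), the knob at (226,224), the pencil at (275,300), the offcut at (274,184) and the wing nut at (315,192).

```bash
cat > h.py <<'E'
import numpy as np, cv2
from scipy.spatial.transform import Rotation as Ro
def rays(d,uv,T=None):
    """pixel -> origin, world directions; T = tool pose 4x4 for wrist cam"""
    f=d["pixels"].shape[0]/2/np.tan(np.radians(float(d["vfov"]))/2)
    uv=np.atleast_2d(np.asarray(uv,float)); q=(uv-[float(d["cx"]),float(d["cy"])])/f
    k=float(d["k1"]); p=q.copy()
    for _ in range(20): p=q/(1+k*(p**2).sum(1,keepdims=True))
    c=np.c_[p,np.ones(len(p))]
    if T is None:
        R=cv2.Rodrigues(np.array(d["rvec"],float))[0]; return -R.T@np.array(d["tvec"],float).ravel(), c@R
    M=T@np.array(d["mount"]); return M[:3,3], c@M[:3,:3].T
def plane(d,uv,z,T=None):
    o,r=rays(d,uv,T); return o+r*((z-o[2])/r[:,2])[:,None]
def pose(s):
    w,x,y,z=s["ee_rot"]; T=np.eye(4); T[:3,:3]=Ro.from_quat([x,y,z,w]).as_matrix(); T[:3,3]=s["eef_pos"]; return T
E
python3 - <<'E'
from h import *
S=np.load("scene0.npz"); D=np.load("side0.npz")
for n,z,a,b in (("gauge",27,(268,212),(258,220)),("knob",37,(233,206),(226,224)),("pencil",4,(210,285),(275,300)),("block",16,(323,186),(274,184)),("nut",10,(357,203),(315,192))):
    print(n,plane(S,a,z).round(),plane(D,b,z).round())
from rig import ctrl
T=pose(ctrl.sense()); print(T.round(3))
E
```

```text
gauge [[492.  34.  27.]] [[500.  29.  27.]]
knob [[551.  67.  37.]] [[563.  65.  37.]]
pencil [[447. 253.   4.]] [[444. 253.   4.]]
block [[ 478. -151.   16.]] [[ 482. -153.   16.]]
nut [[ 383. -129.   10.]] [[ 380. -132.   10.]]
[[ 9.33000e-01  3.61000e-01 -0.00000e+00  1.89224e+02]
 [ 3.61000e-01 -9.33000e-01  1.00000e-03 -4.89471e+02]
 [ 0.00000e+00 -1.00000e-03 -1.00000e+00  2.30808e+02]
 [ 0.00000e+00  0.00000e+00  0.00000e+00  1.00000e+00]]
```

Request:
play_rows:
  translation:
    - [0.042,-0.037,-0.01]
    - [0.084,-0.074,-0.02]
    - [0.126,-0.111,-0.03]
    - [0.168,-0.148,-0.04]
    - [0.21,-0.185,-0.05]
    - [0.252,-0.222,-0.06]
    - [0.294,-0.259,-0.07]
    - [0.336,-0.296,-0.08]
    - [0.378,-0.333,-0.09]
    - [0.4,-0.36,-0.09]
  rotation:
    - [0,0,0]
    - [0,0,0]
    - [0,0,0]
    - [0,0,0]
    - [0,0,0]
    - [0,0,0]
    - [0,0,0]
    - [0,0,0]
    - [0,0,0]
    - [0,0,0]
  gripper: [1,1,1,1,1,1,1,1,1,1]
  force: 20

```text
time_s: 1.35
eef_pos: [433.3, -7.6, 321.6]
ee_rot: [0.0, 0.983, 0.184, 0.0]
force: [-0.5, -1.3, -0.2]
grip_width: 0.0
grip_force: 0.0
```

```bash
cat > snap.py <<'E'
import sys
from rig import ctrl, vision
from h import *
s=ctrl.sense(); T=pose(s); d=vision.capture("wrist"); n=sys.argv[1]
cv2.imwrite(f"pics/{n}.png",d["pixels"][:,:,::-1]); np.savez(f"{n}.npz",T=T,**d)
print(round(s["time_s"],2),np.round(s["eef_pos"],1),np.round(s["force"],2),s["grip_width"])
E
python3 snap.py w1; python3 -c "
from h import *
d=np.load('w1.npz');T=d['T'];print(T.round(3),d['mount'].round(3),d['vfov'],d['k1'],plane(d,[(0,0),(560,0),(280,210),(0,420),(560,420)],20,T).round())"
```

```text
1.35 [433.3  -7.6 321.6] [-0.48 -1.26 -0.21] 7.970147078352844e-05
[[ 9.32000e-01  3.62000e-01  1.00000e-03  4.33295e+02]
 [ 3.62000e-01 -9.32000e-01 -0.00000e+00 -7.58200e+00]
 [ 1.00000e-03  0.00000e+00 -1.00000e+00  3.21619e+02]
 [ 0.00000e+00  0.00000e+00  0.00000e+00  1.00000e+00]] [[  -0.      -0.956   -0.295   75.643]
 [   1.      -0.      -0.       1.01 ]
 [  -0.      -0.295    0.956 -143.539]
 [   0.       0.       0.       1.   ]] 58.68590096872367 0.009440527842524377 [[ 486.  330.   20.]
 [ 700. -221.   20.]
 [ 377.  -29.   20.]
 [ -80.  242.   20.]
 [ 222. -537.   20.]]
```

View pics/w1.png

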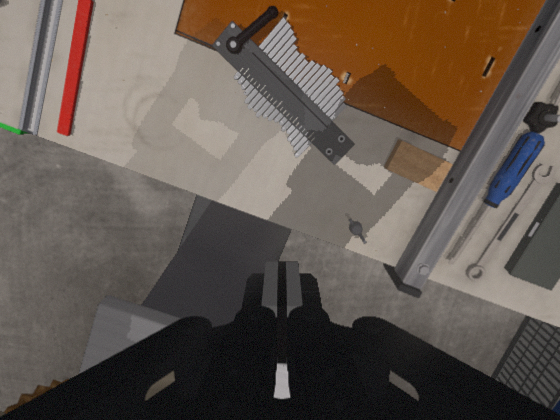

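The wrist view shows the gauge running from the hub at (233,43) to its far end at (342,150). The front pins are on the lower-left, the knob is at (273,13), the offcut at (413,160), the wing nut at (356,230) and the pencil at (75,65). I'll compute the geometry from this view.

Run:
```python
from h import *
d=np.load("w1.npz");T=d["T"]; im=d["pixels"]; 
c=im[0:180,200:380][:,:,::-1]; cv2.imwrite("pics/c1.png",cv2.resize(c,(600,600),interpolation=cv2.INTER_CUBIC))
for n,z,p in (("hub",41,(233,43)),("knob",37,(273,13)),("far screws",25,[(341,139),(329,152)]),("block",16,(413,160)),("nut",10,(356,229)),("pencil ends",8,[(65,134),(82,0)])):
    print(n,plane(d,p,z,T).round(1).tolist())
```

```text
hub [[534.5, 84.8, 41.0]]
knob [[576.5, 56.3, 37.0]]
far screws [[484.2, -63.2, 25.0], [465.3, -56.2, 25.0]]
block [[492.3, -156.0, 16.0]]
nut [[385.3, -130.8, 10.0]]
pencil ends [[368.7, 244.9, 8.0], [517.7, 256.4, 8.0]]
```

View pics/c1.png

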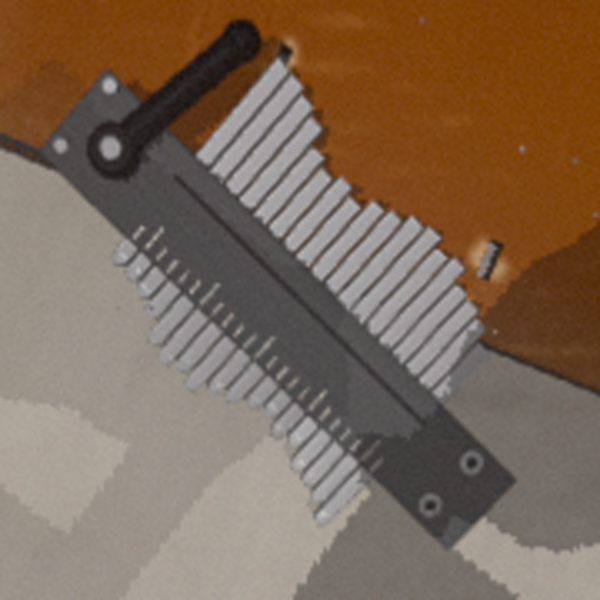

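The crop shows the top bar's corners at about (112,70), (45,152), (450,548) and (515,482), with pin 1 furthest out at the far end, at (320,520). I'll fit the gauge frame from the bar.

Run:
```python
from h import *
d=np.load("w1.npz");T=d["T"]
cr=lambda U:(np.array(U,float)+.5)/(10/3)-.5+[200,0]
P=plane(d,cr([(112,70),(45,152),(450,548),(515,482)]),27,T)[:,:2]; print(P.round(1))
e=lambda a,b:np.linalg.norm(P[a]-P[b]).round(1); print("len",e(0,3),e(1,2),"wid",e(0,1),e(2,3))
y=(P[0]+P[1]-P[2]-P[3]); y/=np.linalg.norm(y); x=np.array([y[1],-y[0]]); c=P.mean(0)
print("centre",c.round(1),"y",y.round(4),"x",x.round(4),"yaw",np.degrees(np.arctan2(-y[0],y[1])).round(2))
hub=plane(d,cr([(110,148)]),41,T)[0,:2]; kn=plane(d,cr([(241,38)]),37,T)[0,:2]
for n,p in (("hub",hub),("knob",kn)): print(n,p.round(1),"gauge xy",((p-c)@x).round(1),((p-c)@y).round(1))
v=kn-hub; print("lever len",np.linalg.norm(v),"angle",np.arctan2(v@x,-(v@y)))
# front-edge protrusion of pin tips at z~15
t=plane(d,cr([(320,520),(345,465),(280,430),(232,398),(190,388),(160,350),(150,305),(125,258)]),15,T)[:,:2]-c
print(np.c_[t@x+17,t@y].round(1))
print("psi tool-x vs gauge-x deg",np.degrees(np.arctan2(*(T[:2,0]@np.c_[[-x[1],x[0]],x]))).round(2), np.degrees(np.arctan2(T[1,0],T[0,0])),np.degrees(np.arctan2(x[1],x[0])))
```

```text
[[556.2  93.8]
 [525.7 106.2]
 [454.9 -67.7]
 [484.3 -79.5]]
len 187.6 187.8 wid 32.9 31.7
centre [505.3  13.2] y [0.3799 0.925 ] x [ 0.925  -0.3799] yaw -22.33
hub [533.5  84.8] gauge xy -1.1 77.0
knob [577.8  57.9] gauge xy 50.1 68.9
lever len 51.85874045211737 angle 1.4150287606327507
[[-24.5 -55.2]
 [ -4.3 -48. ]
 [-11.4 -22.7]
 [-15.1  -2.9]
 [-22.7  10.1]
 [-20.5  26.3]
 [-11.8  38.7]
 [ -6.3  55. ]]
psi tool-x vs gauge-x deg 43.56 21.237615923649532 -22.32720732001381
```

Request:
play_rows:
  translation:
    - [-0.002,0,0.05]
    - [-0.004,0,0.1]
    - [-0.006,0,0.15]
    - [-0.008,-0.001,0.2]
    - [-0.008,-0.001,0.25]
    - [-0.008,-0.001,0.26]
    - [-0.008,-0.001,0.26]
  rotation:
    - [0,0,0.15]
    - [0,0,0.3]
    - [0,0,0.45]
    - [0,0,0.6]
    - [0,0,0.76]
    - [0,0,0.76]
    - [0,0,0.76]
  gripper: [1,1,1,1,1,1,1]

```text
time_s: 2.28
eef_pos: [425.2, -11.8, 62.0]
ee_rot: [0.0, 0.981, -0.193, 0.0]
force: [-0.3, 0.5, 0.3]
grip_width: 0.001
grip_force: 0.0
```

```bash
cat >> h.py <<'E'
C=np.array([505.3,13.2]); Y=np.array([.3799,.925]); X=np.array([.925,-.3799])
def g(p): v=np.asarray(p)[:2]-C; return np.array([v@X,v@Y])
E
cat >> snap.py <<'E'
print("gauge xy",g(T[:3,3]).round(2),"toolx in gauge",np.round([T[:2,0]@X,T[:2,0]@Y],4),"tool z",T[:3,2].round(4))
E
python3 snap.py w2
```

```text
2.27 [425.2 -11.8  62. ] [-0.27  0.46  0.34] 0.0011331981622966288
gauge xy [-64.62 -53.57] toolx in gauge [1.     0.0016] tool z [ 3.e-04 -1.e-04 -1.e+00]
```

View pics/w2.png

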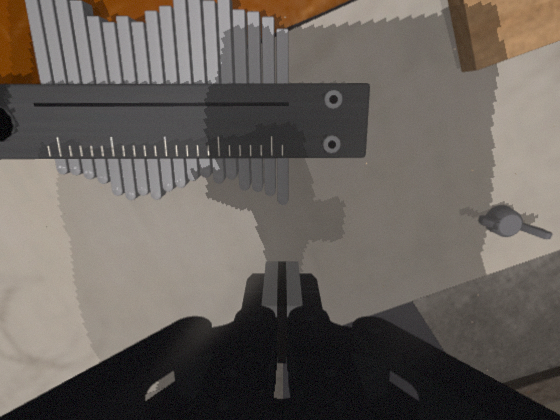

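The wrist view is square to the gauge, with the front edge along row 158. Pin 1's tip is at (283,200), directly ahead of the shut fingertips at (282,265). I'll go down in front of it now.

Request:
play_rows:
  translation:
    - [0,-0.001,0.03]
    - [0,-0.002,0.05]
    - [0,-0.002,0.056]
    - [0,-0.002,0.056]
  rotation:
    - [0,0,0]
    - [0,0,0]
    - [0,0,0]
    - [0,0,0]
  gripper: [1,1,1,1]

```text
time_s: 2.82
eef_pos: [426.2, -10.0, 6.3]
ee_rot: [0.0, 0.981, -0.194, 0.001]
force: [-0.3, 0.1, 1.5]
grip_width: 0.001
grip_force: 0.0
```

```bash
python3 - <<'E'
from h import *
d=np.load("w2.npz");T=d["T"]
for z,p in ((27,[(60,158.5),(200,158.5),(360,158.5),(369,157),(369,84),(300,83.5)]),(15,[(282,203),(269,194)])):
    print([g(q).round(1).tolist() for q in plane(d,p,z,T)])
E
python3 -c "
from rig import ctrl
from h import *
s=ctrl.sense();print(s['eef_pos'],s['force'],g(s['eef_pos']))"
```

```text
[[-17.5, 51.9], [-17.4, -14.8], [-17.3, -91.5], [-16.5, -95.7], [16.5, -93.4], [16.7, -62.2]]
[[-42.9, -54.2], [-38.0, -47.3]]
[426.23197249 -10.03709053   6.28396514] [-0.3003884   0.11222556  1.53461296] [-64.31015476 -51.53225239]
```

Request:
play_rows:
  translation:
    - [0.008,0,0]
    - [0.016,0,0]
    - [0.022,0,0]
    - [0.027,0,0]
    - [0.03,0,0]
    - [0.032,0,0]
    - [0.033,0,0]
    - [0.034,0,0]
    - [0.035,0,0]
  rotation:
    - [0,0,0]
    - [0,0,0]
    - [0,0,0]
    - [0,0,0]
    - [0,0,0]
    - [0,0,0]
    - [0,0,0]
    - [0,0,0]
    - [0,0,0]
  gripper: [1,1,1,1,1,1,1,1,1]

```text
time_s: 3.95
eef_pos: [457.8, -23.1, 5.3]
ee_rot: [-0.0, 0.981, -0.194, -0.0]
force: [-0.3, -0.4, -0.2]
grip_width: 0.003
grip_force: 0.2
```

```bash
python3 snap.py w3
```

```text
3.95 [457.8 -23.1   5.3] [-0.26 -0.37 -0.2 ] 0.0029391116363276923
gauge xy [-30.09 -51.64] toolx in gauge [ 1.     -0.0015] tool z [-1.e-04  1.e-04 -1.e+00]
```

View pics/w3.png

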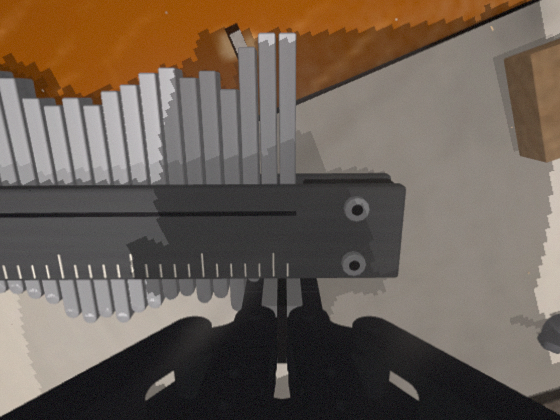

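The pins in front of the fingers (columns 265 to 295) are now pushed back, while their neighbours further left still stick out. There is no edge contact yet, so I'll creep on.

Request:
play_rows:
  translation:
    - [0.0005,0,0]
    - [0.001,0,0]
    - [0.0015,0,0]
    - [0.002,0,0]
    - [0.002,0,0]
  rotation:
    - [0,0,0]
    - [0,0,0]
    - [0,0,0]
    - [0,0,0]
    - [0,0,0]
  gripper: [1,1,1,1,1]

```text
time_s: 4.62
eef_pos: [458.8, -23.5, 5.2]
ee_rot: [-0.0, 0.981, -0.194, -0.001]
force: [-6.4, 2.8, 5.0]
grip_width: -0.001
grip_force: 3.0
```

```bash
cat > st.py <<'E'
from rig import ctrl
from h import *
s=ctrl.sense();print(s['time_s'],np.round(s['eef_pos'],2),np.round(s['force'],2),'Fg',g(np.array(s['force'][:2])+C).round(2),'g',g(s['eef_pos']).round(2))
E
python3 st.py
```

```text
4.625 [458.78 -23.52   5.18] [-6.36  2.85  5.01] Fg [-6.96  0.22] g [-29.08 -51.64]
```

Request:
play_rows:
  translation:
    - [-0.016,0,0]
    - [-0.028,0,0]
    - [-0.028,-0.007,0]
    - [-0.026,-0.013,0]
    - [-0.018,-0.013,0]
    - [-0.011,-0.013,0]
    - [-0.006,-0.013,0]
    - [-0.003,-0.013,0]
    - [-0.0015,-0.013,0]
    - [-0.0008,-0.013,0]
  rotation:
    - [0,0,0]
    - [0,0,0]
    - [0,0,0]
    - [0,0,0]
    - [0,0,0]
    - [0,0,0]
    - [0,0,0]
    - [0,0,0]
    - [0,0,0]
    - [0,0,0]
  gripper: [1,1,1,1,1,1,1,1,1,1]

```text
time_s: 5.88
eef_pos: [463.6, -11.5, 5.2]
ee_rot: [-0.0, 0.981, -0.194, -0.0]
force: [-3.4, 0.2, 1.4]
grip_width: 0.0
grip_force: 1.5
```

```bash
python3 st.py
```

```text
5.875 [463.62 -11.53   5.23] [-3.4   0.2   1.41] Fg [-3.22 -1.11] g [-29.16 -38.71]
```

Request:
play_rows:
  translation:
    - [-0.015,0,0]
    - [-0.027,0,0]
    - [-0.027,-0.007,0]
    - [-0.025,-0.013,0]
    - [-0.017,-0.013,0]
    - [-0.01,-0.013,0]
    - [-0.005,-0.013,0]
    - [-0.002,-0.013,0]
    - [-0.0005,-0.013,0]
    - [0,-0.013,0]
  rotation:
    - [0,0,0]
    - [0,0,0]
    - [0,0,0]
    - [0,0,0]
    - [0,0,0]
    - [0,0,0]
    - [0,0,0]
    - [0,0,0]
    - [0,0,0]
    - [0,0,0]
  gripper: [1,1,1,1,1,1,1,1,1,1]

```text
time_s: 7.12
eef_pos: [468.5, 0.5, 5.2]
ee_rot: [-0.0, 0.981, -0.194, -0.001]
force: [-2.5, 0.3, 2.0]
grip_width: 0.003
grip_force: 1.5
```

```bash
python3 st.py
```

```text
7.125 [468.49   0.49   5.22] [-2.53  0.31  2.03] Fg [-2.46 -0.68] g [-29.22 -25.74]
```

Request:
play_rows:
  translation:
    - [-0.015,0,0]
    - [-0.027,0,0]
    - [-0.027,-0.007,0]
    - [-0.025,-0.013,0]
    - [-0.017,-0.013,0]
    - [-0.01,-0.013,0]
    - [-0.005,-0.013,0]
    - [-0.002,-0.013,0]
    - [-0.0005,-0.013,0]
    - [0,-0.013,0]
  rotation:
    - [0,0,0]
    - [0,0,0]
    - [0,0,0]
    - [0,0,0]
    - [0,0,0]
    - [0,0,0]
    - [0,0,0]
    - [0,0,0]
    - [0,0,0]
    - [0,0,0]
  gripper: [1,1,1,1,1,1,1,1,1,1]

```text
time_s: 8.38
eef_pos: [473.4, 12.5, 5.2]
ee_rot: [-0.0, 0.981, -0.194, -0.001]
force: [-3.7, 0.5, 2.2]
grip_width: 0.0
grip_force: 1.8
```

```bash
python3 snap.py w4
```

```text
8.38 [473.4  12.5   5.2] [-3.75  0.49  2.22] 8.795999349035334e-05
gauge xy [-29.28 -12.73] toolx in gauge [ 1.     -0.0015] tool z [-1.2e-03  3.0e-04 -1.0e+00]
```

View pics/w4.png

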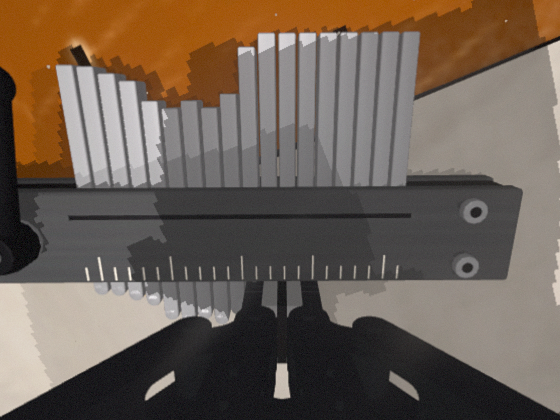

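The first eight pins' rear ends are now level at row 33 (columns 268 to 415), and the rest still stick out at the front (columns 95 to 225). I'll carry on the same way.

Request:
play_rows:
  translation:
    - [-0.015,0,0]
    - [-0.027,0,0]
    - [-0.027,-0.007,0]
    - [-0.025,-0.013,0]
    - [-0.017,-0.013,0]
    - [-0.01,-0.013,0]
    - [-0.005,-0.013,0]
    - [-0.002,-0.013,0]
    - [-0.0005,-0.013,0]
    - [0,-0.013,0]
  rotation:
    - [0,0,0]
    - [0,0,0]
    - [0,0,0]
    - [0,0,0]
    - [0,0,0]
    - [0,0,0]
    - [0,0,0]
    - [0,0,0]
    - [0,0,0]
    - [0,0,0]
  gripper: [1,1,1,1,1,1,1,1,1,1]

```text
time_s: 9.68
eef_pos: [478.2, 24.6, 5.2]
ee_rot: [-0.0, 0.981, -0.194, -0.001]
force: [-4.7, 1.0, 2.8]
grip_width: 0.001
grip_force: 2.2
```

```bash
python3 st.py
```

```text
9.675 [478.23  24.59   5.18] [-4.73  1.01  2.85] Fg [-4.76 -0.86] g [-29.37   0.25]
```

Request:
play_rows:
  translation:
    - [-0.015,0,0]
    - [-0.027,0,0]
    - [-0.027,-0.007,0]
    - [-0.025,-0.013,0]
    - [-0.017,-0.013,0]
    - [-0.01,-0.013,0]
    - [-0.005,-0.013,0]
    - [-0.002,-0.013,0]
    - [-0.0005,-0.013,0]
    - [0,-0.013,0]
  rotation:
    - [0,0,0]
    - [0,0,0]
    - [0,0,0]
    - [0,0,0]
    - [0,0,0]
    - [0,0,0]
    - [0,0,0]
    - [0,0,0]
    - [0,0,0]
    - [0,0,0]
  gripper: [1,1,1,1,1,1,1,1,1,1]

```text
time_s: 10.92
eef_pos: [483.1, 36.6, 5.2]
ee_rot: [0.0, 0.981, -0.194, -0.001]
force: [-5.1, 1.1, 4.1]
grip_width: 0.001
grip_force: 2.5
```

```bash
python3 st.py
```

```text
10.925 [483.1   36.6    5.19] [-5.09  1.12  4.08] Fg [-5.14 -0.9 ] g [-29.42  13.21]
```

Request:
play_rows:
  translation:
    - [-0.015,0,0]
    - [-0.027,0,0]
    - [-0.027,-0.007,0]
    - [-0.025,-0.013,0]
    - [-0.017,-0.013,0]
    - [-0.01,-0.013,0]
    - [-0.005,-0.013,0]
    - [-0.002,-0.013,0]
    - [-0.0005,-0.013,0]
    - [0,-0.013,0]
  rotation:
    - [0,0,0]
    - [0,0,0]
    - [0,0,0]
    - [0,0,0]
    - [0,0,0]
    - [0,0,0]
    - [0,0,0]
    - [0,0,0]
    - [0,0,0]
    - [0,0,0]
  gripper: [1,1,1,1,1,1,1,1,1,1]

```text
time_s: 12.18
eef_pos: [488.0, 48.7, 5.2]
ee_rot: [0.0, 0.981, -0.194, -0.001]
force: [-5.3, 1.8, 3.6]
grip_width: 0.001
grip_force: 2.8
```

```bash
python3 st.py
```

```text
12.175 [487.98  48.65   5.18] [-5.27  1.78  3.59] Fg [-5.55 -0.36] g [-29.49  26.21]
```

Request:
play_rows:
  translation:
    - [-0.015,0,0]
    - [-0.027,0,0]
    - [-0.027,-0.007,0]
    - [-0.025,-0.013,0]
    - [-0.017,-0.013,0]
    - [-0.01,-0.013,0]
    - [-0.005,-0.013,0]
    - [-0.002,-0.013,0]
    - [-0.0008,-0.013,0]
    - [-0.0003,-0.013,0]
  rotation:
    - [0,0,0]
    - [0,0,0]
    - [0,0,0]
    - [0,0,0]
    - [0,0,0]
    - [0,0,0]
    - [0,0,0]
    - [0,0,0]
    - [0,0,0]
    - [0,0,0]
  gripper: [1,1,1,1,1,1,1,1,1,1]

```text
time_s: 13.42
eef_pos: [492.8, 60.7, 5.2]
ee_rot: [0.0, 0.981, -0.194, -0.001]
force: [-4.3, 1.7, 3.4]
grip_width: 0.004
grip_force: 2.0
```

```bash
python3 st.py
```

```text
13.425 [492.82  60.71   5.18] [-4.28  1.71  3.4 ] Fg [-4.61 -0.04] g [-29.6  39.2]
```

Request:
play_rows:
  translation:
    - [-0.015,0,0]
    - [-0.027,0,0]
    - [-0.027,-0.007,0]
    - [-0.025,-0.013,0]
    - [-0.017,-0.013,0]
    - [-0.01,-0.013,0]
    - [-0.005,-0.013,0]
    - [-0.002,-0.013,0]
    - [-0.0008,-0.013,0]
    - [-0.0003,-0.013,0]
  rotation:
    - [0,0,0]
    - [0,0,0]
    - [0,0,0]
    - [0,0,0]
    - [0,0,0]
    - [0,0,0]
    - [0,0,0]
    - [0,0,0]
    - [0,0,0]
    - [0,0,0]
  gripper: [1,1,1,1,1,1,1,1,1,1]

```text
time_s: 14.68
eef_pos: [497.7, 72.8, 5.2]
ee_rot: [0.0, 0.981, -0.194, -0.001]
force: [-3.1, 0.3, 2.2]
grip_width: -0.001
grip_force: 1.3
```

```bash
python3 st.py
```

```text
14.675 [497.69  72.8    5.21] [-3.07  0.3   2.21] Fg [-2.95 -0.89] g [-29.68  52.24]
```

Request:
play_rows:
  translation:
    - [-0.015,0,0]
    - [-0.03,0,0]
    - [-0.035,0,-0.02]
    - [-0.035,0.015,-0.05]
    - [-0.035,0.035,-0.1]
    - [-0.035,0.035,-0.12]
    - [-0.035,0.035,-0.12]
  rotation:
    - [0,0,0]
    - [0,0,0]
    - [0,0,0]
    - [0,0,0]
    - [0,0,0]
    - [0,0,0]
    - [0,0,0]
  gripper: [1,1,1,1,1,1,1]

```text
time_s: 15.55
eef_pos: [453.0, 53.6, 126.4]
ee_rot: [-0.0, 0.981, -0.194, 0.002]
force: [-0.7, -0.2, 1.1]
grip_width: -0.003
grip_force: 0.0
```

```bash
python3 snap.py w5
python3 - <<'E'
import cv2
i=cv2.imread("pics/w5.png"); cv2.imwrite("pics/w5c.png",cv2.resize(i[40:260,80:480],(800,440),interpolation=cv2.INTER_CUBIC))
E
```

```text
15.55 [453.   53.6 126.4] [-0.66 -0.23  1.1 ] -0.0033356057149577178
gauge xy [-63.71  17.49] toolx in gauge [ 1.     -0.0017] tool z [ 3.2e-03 -4.0e-04 -1.0e+00]
```

View pics/w5c.png

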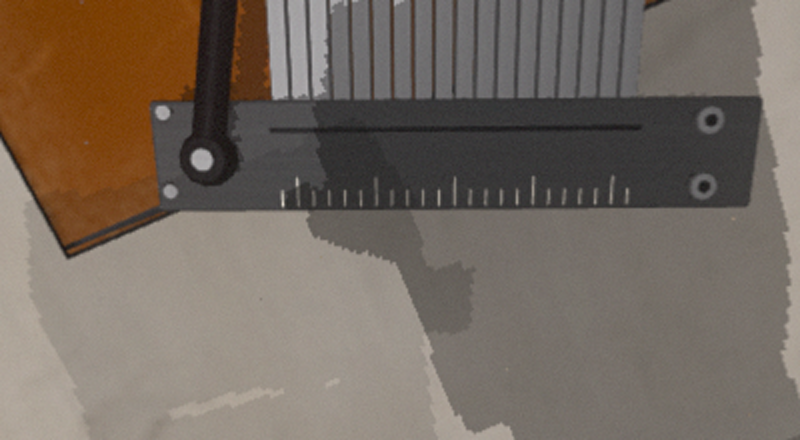

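All pins look flush: nothing sticks out below the front edge (crop row 207). The hub is at crop (203,159). Next I'll refit the hub and plan the lever sweep.

Run:
```python
from h import *
from rig import ctrl
d=np.load("w5.npz");T=d["T"]
cr=lambda U:(np.array(U,float)+.5)/2-.5+[80,40]
print("hub",g(plane(d,cr([(203,159)]),41,T)[0]).round(1),"lever pt",g(plane(d,cr([(220,2)]),40,T)[0]).round(1))
print("corners",[g(q).round(1).tolist() for q in plane(d,cr([(152,101),(160,209),(749,205),(762,97)]),27,T)])
H=np.array([0.5,76.]); s=ctrl.sense(); p=g(s["eef_pos"]); print("joints",np.round(s["joints"],2),"tcp",p.round(1),s["eef_pos"][2])
for th in (1.75,1.6,1.4,1.2,1.0,.8,.6,.4,.2,.1,0,-.05):
    q=H+45*np.array([np.sin(th),-np.cos(th)])+(5+11*abs(np.cos(th))+7.5*np.sin(max(th,0)))*np.array([np.cos(th),np.sin(th)])
    print(th,q.round(1),"tool shift",round(q[0]-p[0],1),round(-(q[1]-p[1]),1))
```

```text
hub [-0.7 76.8] lever pt [42.2 68.8]
corners [[15.9, 94.8], [-17.2, 95.6], [-16.3, -94.0], [16.7, -93.5]]
joints [-0.14  0.28  1.84 -0.    1.02  1.82] tcp [-64.4  17.4] 125.1044518680064
1.75 [42.2 98.1] tool shift 106.6 -80.7
1.6 [45.1 90.1] tool shift 109.5 -72.7
1.4 [47.3 82.4] tool shift 111.7 -65.0
1.2 [48.2 74.6] tool shift 112.6 -57.2
1.0 [47.7 66.2] tool shift 112.1 -48.8
0.8 [45.4 57.6] tool shift 109.8 -40.2
0.6 [41.  49.2] tool shift 105.4 -31.8
0.4 [34.7 41.6] tool shift 99.1 -24.2
0.2 [26.4 35.3] tool shift 90.8 -17.9
0.1 [21.6 32.9] tool shift 86.0 -15.5
0 [16.5 31. ] tool shift 80.9 -13.6
-0.05 [14.2 30.3] tool shift 78.6 -12.8
```

Request:
play_rows:
  translation:
    - [0.03,-0.025,0]
    - [0.06,-0.05,0]
    - [0.09,-0.07,0]
    - [0.107,-0.08,0]
    - [0.107,-0.08,0.03]
    - [0.107,-0.08,0.06]
    - [0.107,-0.08,0.08]
    - [0.107,-0.08,0.09]
    - [0.107,-0.08,0.09]
  rotation:
    - [0,0,0]
    - [0,0,0]
    - [0,0,0]
    - [0,0,0]
    - [0,0,0]
    - [0,0,0]
    - [0,0,0]
    - [0,0,0]
    - [0,0,0]
  gripper: [1,1,1,1,1,1,1,1,1]

```text
time_s: 16.73
eef_pos: [581.3, 87.0, 34.3]
ee_rot: [0.0, 0.981, -0.194, -0.001]
force: [0.2, 0.2, 0.4]
grip_width: 0.002
grip_force: 0.0
```

```bash
python3 st.py
```

```text
16.725 [581.3   87.03  34.27] [0.21 0.16 0.43] Fg [0.14 0.23] g [42.25 97.17]
```

Request:
play_rows:
  translation:
    - [0.002,0.004,0]
    - [0.003,0.007,0]
    - [0.004,0.011,0]
    - [0.005,0.015,0]
    - [0.006,0.019,0]
    - [0.006,0.0225,0]
    - [0.006,0.027,0]
    - [0.0055,0.031,0]
    - [0.0045,0.035,0]
    - [0.003,0.0395,0]
  rotation:
    - [0,0,0]
    - [0,0,0]
    - [0,0,0]
    - [0,0,0]
    - [0,0,0]
    - [0,0,0]
    - [0,0,0]
    - [0,0,0]
    - [0,0,0]
    - [0,0,0]
  gripper: [1,1,1,1,1,1,1,1,1,1]

```text
time_s: 17.98
eef_pos: [569.4, 49.0, 35.3]
ee_rot: [0.0, 0.981, -0.194, 0.0]
force: [0.0, 0.8, 0.8]
grip_width: 0.001
grip_force: 0.7
```

```bash
python3 st.py
```

```text
17.975 [569.42  48.98  35.34] [0.03 0.81 0.75] Fg [-0.28  0.77] g [45.72 57.45]
```

Request:
play_rows:
  translation:
    - [-0.002,0.004,0.001]
    - [-0.0045,0.0085,0.001]
    - [-0.0075,0.0125,0.001]
    - [-0.0105,0.016,0.001]
    - [-0.0145,0.0195,0.001]
    - [-0.019,0.0225,0.001]
    - [-0.0215,0.024,0.001]
    - [-0.024,0.025,0.001]
    - [-0.026,0.026,0.001]
    - [-0.027,0.0265,0.001]
  rotation:
    - [0,0,0]
    - [0,0,0]
    - [0,0,0]
    - [0,0,0]
    - [0,0,0]
    - [0,0,0]
    - [0,0,0]
    - [0,0,0]
    - [0,0,0]
    - [0,0,0]
  gripper: [1,1,1,1,1,1,1,1,1,1]

```text
time_s: 19.23
eef_pos: [534.4, 35.0, 34.3]
ee_rot: [0.0, 0.981, -0.194, 0.0]
force: [0.9, -0.1, -0.2]
grip_width: -0.005
grip_force: 0.4
```

```bash
python3 st.py
```

```text
19.225 [534.38  35.04  34.31] [ 0.93 -0.14 -0.23] Fg [0.92 0.22] g [18.6  31.25]
```

Only about 1 N so far, which is lever friction, so I'll creep in −x until the stop shows in the force.

Request:
play_rows:
  translation:
    - [-0.001,0,0]
    - [-0.002,0,0]
    - [-0.003,0,0]
    - [-0.0035,0,0]
    - [-0.0035,0,0]
  rotation:
    - [0,0,0]
    - [0,0,0]
    - [0,0,0]
    - [0,0,0]
    - [0,0,0]
  gripper: [1,1,1,1,1]

```text
time_s: 19.85
eef_pos: [531.3, 36.3, 34.3]
ee_rot: [0.0, 0.981, -0.194, 0.0]
force: [1.1, -1.9, 1.2]
grip_width: -0.001
grip_force: 0.8
```

```bash
python3 st.py
```

```text
19.85 [531.27  36.29  34.32] [ 1.08 -1.86  1.19] Fg [ 1.7  -1.31] g [15.25 31.22]
```

Request:
play_rows:
  translation:
    - [-0.0005,0,0]
    - [-0.001,0,0]
    - [-0.0015,0,0]
    - [-0.0015,0,0]
  rotation:
    - [0,0,0]
    - [0,0,0]
    - [0,0,0]
    - [0,0,0]
  gripper: [1,1,1,1]

```text
time_s: 20.35
eef_pos: [530.3, 36.7, 34.6]
ee_rot: [0.0, 0.981, -0.194, 0.001]
force: [3.6, -3.2, 1.2]
grip_width: -0.001
grip_force: 2.4
```

```bash
python3 st.py
```

```text
20.35 [530.29  36.72  34.58] [ 3.61 -3.17  1.22] Fg [ 4.54 -1.56] g [14.18 31.25]
```

Request:
play_rows:
  translation:
    - [0.01,0,0]
    - [0.02,0,0]
    - [0.02,0,-0.04]
    - [0.02,0,-0.09]
    - [-0.01,0.005,-0.125]
    - [-0.06,0.015,-0.125]
    - [-0.105,0.025,-0.125]
    - [-0.11,0.025,-0.125]
    - [-0.11,0.025,-0.125]
  rotation:
    - [0,0,0]
    - [0,0,0]
    - [0,0,0]
    - [0,0,0]
    - [0,0,0]
    - [0,0,0]
    - [0,0,0]
    - [0,0,0]
    - [0,0,0]
  gripper: [1,1,1,1,1,1,1,1,1]

```text
time_s: 21.48
eef_pos: [419.3, 55.7, 159.6]
ee_rot: [-0.0, 0.981, -0.194, 0.0]
force: [0.5, 0.1, 0.5]
grip_width: -0.0
grip_force: 0.0
```

```bash
python3 snap.py w6
python3 - <<'E'
import cv2
i=cv2.imread("pics/w6.png"); cv2.imwrite("pics/w6c.png",cv2.resize(i[0:220,80:480],(800,440),interpolation=cv2.INTER_CUBIC))
E
```

```text
21.48 [419.3  55.7 159.6] [0.55 0.06 0.51] -0.00047621750611129575
gauge xy [-95.67   6.64] toolx in gauge [ 1.     -0.0015] tool z [ 8.e-04  0.e+00 -1.e+00]
```

View pics/w6c.png

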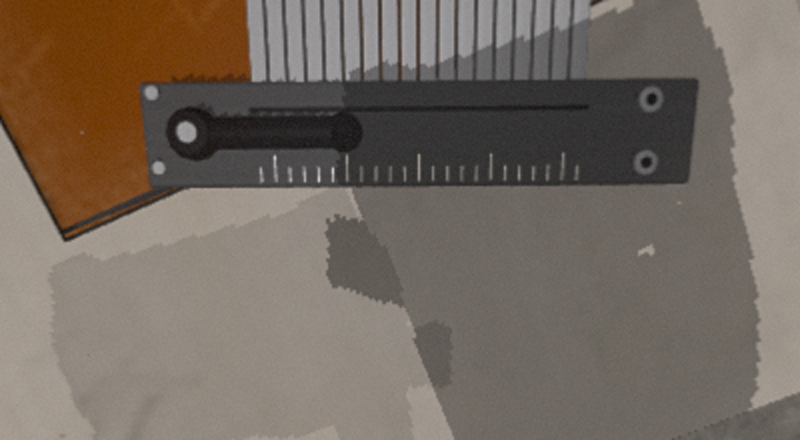

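The lever lies along the top, from the hub at crop (187,132) to the ball at (346,133), parallel to the bar. No pin protrudes below the front edge at row 185, and the robot is clear. Handing in.

```bash
python3 -c "
from rig import ctrl
print(ctrl.finish_job())"
```

```text
the job is handed in; nothing more can be done
None
```

The job is handed in, with no verdict returned: the last wrist image shows all 18 pins flush and the lever tight along the top of the gauge. The gauge had moved about 1 mm when I measured it after the pin presses; I did not re-measure it after the lever swing, nor the pencil, offcut and wing nut, which the arm stayed clear of.

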